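# Catch the falling crucible-case cover and lower it shut

## Robot

A 6-joint arm with a two-finger parallel gripper is mounted at the origin on the work surface. World frame = base frame: x ahead of the robot, y to its left, z up, the work surface at z = 0. Lengths are in m, angles in rad, forces in N, time in s.
With the tool pointing down it reaches from about 0.35 to 0.775 m from the base axis. Payload 7.3 kg.
Tool frame: the origin (TCP) lies on the mounting face of the last link; the fingertips stand 178 mm ahead of it and the grasp point (between the pads) lies 159 mm ahead of it (robot.tcp_to_tips is the distance from the TCP to the fingertips, in m); z points along the fingers, y is the direction in which the jaws open and shut (so a half turn about z gives the same grasp; the last joint's range is limited). The gripper opens to 92 mm and grips with 3 to 60 N. Pads are 19 mm wide; open, the fingers measure 130 mm over their backs; the gripper's body (75 mm by 190 mm) begins 47 mm behind the grasp point.
Start: joints at [-1.333, 0.342, 1.524, -0, 1.275, -0.146], TCP at [0.197, -0.487, 0.405] pointing down, gripper open.
Joint ranges: [-2.53, 2.53], [-0.77, 2.02], [0.04, 2.7], [-1, 4.14], [0.28, 2.66], [-3.11, 3.11]. Speed limits (rad/s): [2.57, 2.57, 3.14, 3.14, 3.14, 3.14].

## Interface

Orientations are given as [roll, pitch, yaw] about the fixed x, y, z axes, in that order (R = Rz(yaw) Ry(pitch) Rx(roll)).
In Python, from cell import robot, viewer gives the robot as it stands.
- The arm moves only by the shell command python3 -m creep 'ROWS' [OPENING] [FORCE]. ROWS is JSON, a list that holds one entry, the list of rows, each a list of 6 numbers: the shift along the world's x, y, z in mm, then the turn, a rotation vector about the world's x, y, z in degrees. A call has 1 to 5 rows; each row shifts and turns the pose as measured when the row begins; what a row does not reach is not made up. A row lasts 1/12 s, in which the tool goes at most 41.7 mm and 7.16 degrees, less where a joint would pass 70% of its speed; a pose out of reach is approached as far as the arm can. A call with a gripper value outside its range is refused whole. OPENING is the closure, from -1 (fully open) to 1 (shut), set as the call begins (- or left out, the last holds). The fingers move at their own pace and stop on an object; FORCE is the grip in N (left out, the last holds). Time passes only in rows, so rows that do not move let the fingers close. It gives the time, the measured TCP pose, the force and the opening at its end, in the units of the state.
- robot.observe(): the state, without advancing time (a new reading comes with each control period).
- viewer.read_camera(name): name is "scene" or "side" or "wrist"; returns the picture (480x640x3 uint8, blue, green, red); there is no depth.
- viewer.camera_model(name): a dict with "fx", "fy", "cx", "cy" (pixels), "pose" (4x4, takes a point from camera to world coordinates); the wrist camera has in their place "mount" (4x4, takes a point from camera to tool coordinates, whose origin is the TCP and whose axes are the flange's). Camera axes: x right, y up, looking along -z (the intrinsics and any distortion apply to the point x, -y, -z); pixel columns grow to the right and rows downward; lengths in m; the calibration is good to about 2 mm. A picture is of the moment at which its call begins: read the wrist's pose just before it. camera_model takes no time and is no camera call.
- robot.hand_in(): hands the job in, once; it reports no verdict.
The state is a dict: "time": time; "qpos": joint angles; "qvel": joint speeds; "joint_efforts": joint torques, N m; "tool_pos": TCP position; "tool_rot": TCP orientation; "contact_force": force on the tool from outside, world axes, zero at the start; "torque": the same for the moment, N m; "opening": finger opening in m.
Only numpy, scipy, OpenCV 4.12 (cv2) and the standard library are available. Lean on these libraries where they do the work, as an engineer would, in place of code of your own. Each camera call takes 0.05 s, during which the arm holds its last target. There are 200 camera calls.

## Task

The hinged cover of the crucible case stands open, leaning back on its stop. With the fingers, gently nudge it forward past upright so that it falls on its own, catch it from below on the fingers while it is still well open, and lower it on them until it is fully shut, so gently that it never bangs. Take the hand away, and leave the jar, the beaker and the crucible around it where they stand.

Things in the scene. Friction and masses are not known exactly. Their poses are not given: they have to be found in the camera images.
- case: grey steel crucible case fixed to the bench, 115 mm deep (x), 150 mm wide (y), 110 mm high; origin at the centre of its underside, z up, x from its front (robot side) to its back. The cover's hinge line runs along y at x = +57.5 mm, z = 110 mm. White crucibles fill the rack inside, below the rim. In front of the front wall (x = -57.5 mm), under the cover's lip, is free air.
- cover (a joint): hinge angle of the aluminium cover (plate 6 x 156 mm, 151 mm from hinge to edge, about 0.3 kg): 0 shut, 1.57 upright, 1.80 leaning on its stop. Balances near 1.55; 1 to 2 N at the edge moves it. Weak damper: from 0.15 rad past balance it falls in 2 to 3 s, reaching about 1 rad/s, and bangs unless carried; let go even a few mm above the rim it is at that speed almost at once.
- cover_edge (a point): middle of the cover's free edge: a round bead, 8 mm thick, 150 mm long, centred 147 mm from the hinge line and 3 mm above the plate's underside. Shut, it overhangs the front wall by 32 mm, 113 mm above the bench, so fingers sloping down under this lip can carry the cover until it lies flat. Axes: x edge to hinge, y along the edge, z out of the outer face (up when shut).
- jar: amber jar with a cap, 54 mm in diameter, 85 mm high, loose; origin at the centre of its underside. Not to be moved.
- beaker: small open steel beaker, 72 mm in diameter at the rim, 75 mm high, loose; origin at the centre of its underside. Not to be moved.
- crucible: white ceramic crucible, 42 mm in diameter at the top, 38 mm high, loose; origin at the centre of its underside. Not to be moved.
Not all that is in view belongs to the job. There is more than one size of the case; the job needs the largest.

How it is judged:
By the outcome, as a careful person would: the job done as asked, in the order asked, and still so for the second after the job is handed in, with the robot touching nothing.
It also fails if it takes over 53 s, if anything falls off the work surface, if the arm or the gripper's body presses on something with over 40 N, if the wrist force passes 120 N, or if a joint passes its speed limit or range.

## Working session

There is one attempt and no reset: what is moved stays moved. The work goes in short steps, Python scripts to look and compute and a shell command to move; the robot and the scene stay as the last step left them, time stands still between calls to the robot, and variables do not carry over. Pictures are saved under pics/ and viewed, about 8 in all and at most 12, crops included, and the job is handed in when it is done.

```bash
mkdir -p pics; ls; python3 - <<'E'
from cell import robot, viewer
import cv2, json, numpy as np
s=robot.observe(); print(s)
ims=[]
for n in("scene","side"):
    im=viewer.read_camera(n); cv2.imwrite(f"pics/{n}0.png",im); m=viewer.camera_model(n); print(n,{k:np.round(np.array(v),4).tolist() if not isinstance(v,str) else v for k,v in m.items()})
m=viewer.camera_model("wrist");print(m)
print(robot.tcp_to_tips)
E
```

```text
pics
{'time': 0.0, 'qpos': array([-1.33302715e+00,  3.42706524e-01,  1.52500470e+00, -1.60440436e-06,
        1.27536196e+00, -1.45991853e-01]), 'qvel': array([ 9.33656307e-05, -6.43111887e-04,  7.80702706e-04, -1.03572275e-03,
       -1.40623926e-05, -2.96850454e-04]), 'joint_efforts': array([ 3.84647910e-05, -4.31238055e+01, -2.44224715e+01,  7.17138383e-02,
        5.57273731e-02, -1.25656666e-04]), 'tool_pos': array([ 0.1965591 , -0.48667593,  0.40405746]), 'tool_rot': array([-3.14012765e+00, -2.13860243e-04,  3.83761341e-01]), 'contact_force': array([ 0.7758528 , -0.23222141, -0.89215979]), 'torque': array([-0.00686476,  0.01706378,  0.00632903]), 'opening': 0.09183189907525549}
scene {'fx': 496.8661, 'fy': 496.8661, 'cx': 322.723, 'cy': 244.8024, 'pose': [[-0.3498, -0.5977, 0.7214, 1.2865], [0.9366, -0.2064, 0.2831, 0.3171], [-0.0203, 0.7747, 0.632, 0.6479], [0.0, 0.0, 0.0, 1.0]]}
side {'fx': 624.3345, 'fy': 624.3345, 'cx': 313.8882, 'cy': 236.1023, 'pose': [[-0.8973, 0.3482, -0.2712, 0.369], [-0.4412, -0.692, 0.5713, 0.7354], [0.0113, 0.6323, 0.7746, 0.9857], [0.0, 0.0, 0.0, 1.0]]}
{'fx': 424.05164065417887, 'fy': 424.05164065417887, 'cx': 314.6543428760077, 'cy': 240.0535914346573, 'mount': array([[ 3.69307262e-04,  9.53922629e-01,  3.00052465e-01,
         8.08220822e-02],
       [ 9.99999681e-01, -1.39677830e-04, -7.86746750e-04,
         7.16163617e-04],
       [-7.08584851e-04,  3.00052660e-01, -9.53922376e-01,
         1.89001187e-02],
       [ 0.00000000e+00,  0.00000000e+00,  0.00000000e+00,
         1.00000000e+00]])}
0.178
```

View pics/scene0.png

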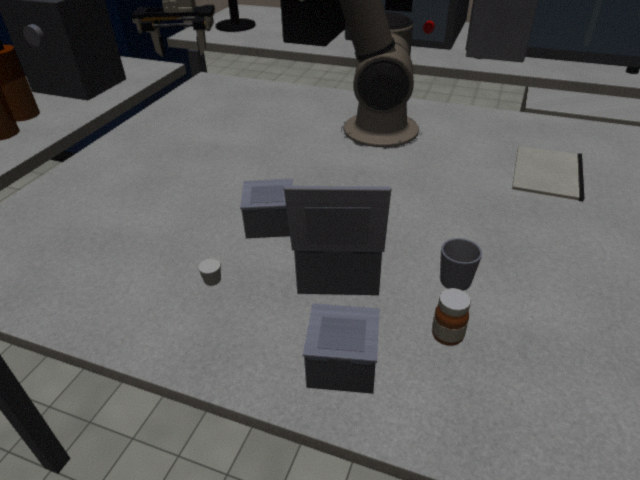

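View pics/side0.png

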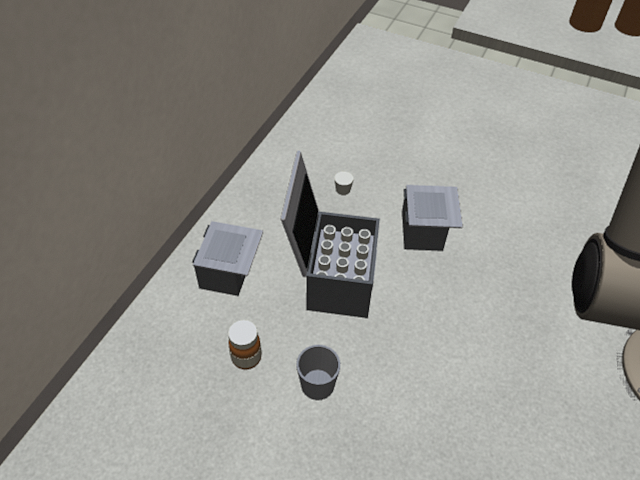

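```bash
python3 - <<'E'
import cv2
a=cv2.imread("pics/side0.png")[140:330,270:400]; b=cv2.imread("pics/scene0.png")[175:305,270:400]
a=cv2.resize(a,None,fx=3,fy=3,interpolation=cv2.INTER_CUBIC); b=cv2.resize(b,None,fx=3,fy=3,interpolation=cv2.INTER_CUBIC)
import numpy as np
o=np.zeros((570,790,3),np.uint8);o[:570,:390]=a;o[:390,400:]=b
cv2.imwrite("pics/crop1.png",cv2.convertScaleAbs(o,alpha=1.6,beta=15))
E
cat > h.py <<'E'
import numpy as np
from cell import robot, viewer
def ray(cam,u,v):
    m=viewer.camera_model(cam); P=np.array(m["pose"])
    d=P[:3,:3]@np.array([(u-m["cx"])/m["fx"],-(v-m["cy"])/m["fy"],-1.]); return P[:3,3],d
def onz(cam,u,v,z):
    o,d=ray(cam,u,v); return np.round(o+d*(z-o[2])/d[2],4)
def tri(uv1,uv2):
    o1,d1=ray("scene",*uv1);o2,d2=ray("side",*uv2)
    t=np.linalg.lstsq(np.c_[d1,-d2],o2-o1,rcond=None)[0]
    p,q=o1+t[0]*d1,o2+t[1]*d2; return np.round((p+q)/2,4),round(float(np.linalg.norm(p-q)),4)
E
```

```text
(no output)
```

View pics/crop1.png

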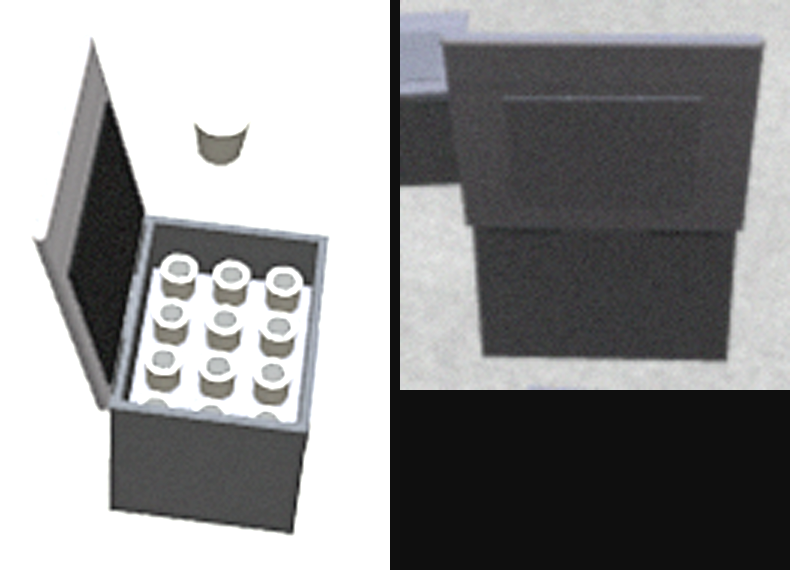

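```bash
python3 - <<'E'
from h import *
for n,u,v,z in[("FF",378.7,219,.11),("FN",372,283.3,.11),("BN",307,275,.11),("BF",319,212.3,.11),("fnb",367.7,317.7,0),("bnb",306.7,310,0)]: print(n,onz("side",u,v,z))
print(onz("scene",297.3,293.7,0),onz("scene",379,294.3,0))
print("edge far",tri((284.7,187.7),(300.7,153)),"near",tri((391,188.3),(282,219.3)))
print("edge mid", tri((337.8,188),(291.3,186.2)))
print("jar",onz("side",243,330,.085),onz("scene",454,299,.085),"beaker",onz("side",318,363,.075),onz("scene",460,248,.075),"cruc",onz("side",344,178,.038),"small",onz("side",[460][0],228,.09),onz("side",405,218,.09),onz("side",462,188,.09),onz("side",405,187,.09))
E
```

```text
FF [ 0.5862 -0.0013  0.11  ]
FN [0.541  0.1383 0.11  ]
BN [0.648  0.1725 0.11  ]
BF [0.6924 0.0337 0.11  ]
fnb [0.5397 0.1381 0.    ]
bnb [0.6478 0.1735 0.    ]
[0.6959 0.0324 0.    ] [0.6477 0.1746 0.    ]
edge far (array([0.7269, 0.0396, 0.251 ]), 0.0) near (array([0.6837, 0.1887, 0.2546]), 0.0007)
edge mid (array([0.7049, 0.1156, 0.2518]), 0.002)
jar [0.7006 0.304  0.085 ] [0.7027 0.3068 0.085 ] beaker [0.5651 0.2982 0.075 ] [0.5606 0.2965 0.075 ] cruc [ 0.7139 -0.1351  0.038 ] small [ 0.446  -0.0662  0.09  ] [ 0.5474 -0.043   0.09  ] [ 0.4744 -0.1678  0.09  ] [ 0.5766 -0.1193  0.09  ]
```

```bash
cat > p.py <<'E'
# usage: p.py theta tilt d gap side(+1 behind,-1 under) [shift mm] -> remaining move from the current pose
import sys
from h import *
from scipy.spatial.transform import Rotation as R
th,a,d,gap,side=map(float,sys.argv[1:6]); sh=float(sys.argv[6]) if len(sys.argv)>6 else 30
yaw=np.radians(18); ex=np.array([np.cos(yaw),np.sin(yaw),0]); ey=np.array([-ex[1],ex[0],0]); z=np.array([0,0,1.])
C=np.array([616.9,85.8,0]); a=np.radians(a)
b=np.array([57.5-147*np.cos(th)+3*np.sin(th),110+147*np.sin(th)+3*np.cos(th)])
n=np.array([np.cos(a),np.sin(a)]); t=np.array([np.sin(a),-np.cos(a)])
p=b+side*(13.5+gap)*n-(178-d)*t
P=C+p[0]*ex+p[1]*z+sh*ey
T=t[0]*ex+t[1]*z; Rt=R.from_matrix(np.c_[np.cross(-ey,T),-ey,T])
s=robot.observe(); Rn=R.from_euler("xyz",s["tool_rot"]); rv=np.degrees((Rt*Rn.inv()).as_rotvec())
pos=s["tool_pos"]*1000; dl=P-pos; rel=pos-C
tz=Rn.apply(z); ac=np.degrees(np.arctan2(tz@ex,-tz[2]))
tip=rel+178*tz
f=s["contact_force"]
print("t",round(s["time"],2),"tcp",pos.round(1),"tilt",ac.round(1),"tip case",np.round([tip@ex,tip@ey,tip[2]],1),"F case",np.round([f@ex,f@ey,f[2]],2),"open",round(s["opening"],3))
print("q",s["qpos"].round(2)); print("target",P.round(1),"MOVE",dl.round(1),"rot",rv.round(1),"in case x,y,z",np.round([dl@ex,dl@ey,dl[2]],1))
E
python3 p.py 1.8 25 25 60 1
python3 - <<'E'
from h import *
# small near case: top front-near corner ray vs. base corner
print(onz("side",445,249,0),onz("side",404,243,0))
for z in(.07,.08,.09): print(z,onz("side",460,228,z),onz("scene",295,181,z),onz("side",462,188,z),onz("scene",242,182,z),onz("side",405,187,z))
E
```

```text
t 0.1 tcp [ 196.6 -486.7  404.1] tilt 0.0 tip case [-576.6 -414.3  226.1] F case [ 0.6   0.31 -0.07] open 0.091
q [-1.33  0.34  1.52  0.    1.28 -0.15]
target [698.7 143.9 422.2] MOVE [502.1 630.6  18.1] rot [  8.5 -23.5  -3.9] in case x,y,z [672.4 444.6  18.1]
[ 0.4638 -0.0801  0.    ] [ 0.5432 -0.0574  0.    ]
0.07 [ 0.4478 -0.0841  0.07  ] [ 0.4397 -0.0765  0.07  ] [ 0.4768 -0.188   0.07  ] [ 0.4807 -0.1853  0.07  ] [ 0.5812 -0.1384  0.07  ]
0.08 [ 0.4469 -0.0752  0.08  ] [ 0.4544 -0.0697  0.08  ] [ 0.4756 -0.1779  0.08  ] [ 0.4946 -0.1766  0.08  ] [ 0.5789 -0.1288  0.08  ]
0.09 [ 0.446  -0.0662  0.09  ] [ 0.469  -0.0629  0.09  ] [ 0.4744 -0.1678  0.09  ] [ 0.5086 -0.1679  0.09  ] [ 0.5766 -0.1193  0.09  ]
```

```bash
python3 -m creep '[[[12,40,9,0,0,0],[12,40,9,0,0,0],[12,40,9,0,0,0],[12,40,9,0,0,0],[12,40,9,0,0,0]]]' 1 5; python3 p.py 1.8 25 25 60 1
```

```text
time: 0.52
tool_pos: [0.2533, -0.2915, 0.4428]
tool_rot: [-3.131, 0.001, 0.374]
contact_force: [1.7, 1.1, 0.3]
opening: 0.0634
t 0.52 tcp [ 253.3 -291.5  442.8] tilt -0.1 tip case [-462.6 -244.5  264.8] F case [1.96 0.48 0.26] open 0.063
q [-1.05  0.05  1.79  0.    1.31  0.14]
target [698.7 143.9 422.2] MOVE [445.4 435.4 -20.6] rot [  7.9 -23.8  -3.5] in case x,y,z [558.2 276.4 -20.6]
```

```bash
python3 -m creep '[[[27,28,10,0,0,-1],[27,28,10,0,0,-1],[27,28,10,0,0,-1],[27,28,10,0,0,0],[27,28,5,1,-3,0]]]' >/dev/null;  python3 -m creep '[[[27,28,3,1,-3,0],[27,28,0,1,-3,0],[27,28,0,1,-3,0],[27,28,0,1,-3,0],[27,28,0,1,-3,0]]]'; python3 p.py 1.8 25 25 60 1
```

```text
time: 1.35
tool_pos: [0.5288, 0.0091, 0.4947]
tool_rot: [-3.126, -0.344, 0.316]
contact_force: [0.1, -0.9, 0.5]
opening: 0.0009
t 1.35 tcp [528.8   9.1 494.7] tilt 19.7 tip case [-47.5 -42.8 327.1] F case [-0.15 -0.85  0.49] open 0.001
q [-0.17  0.21  1.48  0.19  1.16  1.03]
target [698.7 143.9 422.2] MOVE [170.  134.8 -72.5] rot [ 0.8 -5.3 -0.5] in case x,y,z [203.3  75.7 -72.5]
```

```bash
python3 -m creep '[[[31,25,0,0,-1.5,0],[31,25,0,0,-1.5,0],[31,25,0,0,-1.5,0],[31,25,0,0,-1,0],[31,25,0,0,0,0]]]' >/dev/null;  python3 -m creep '[[[15,10,-10,0,0,0],[0,0,-10,0,0,0],[0,0,0,0,0,0]]]'; python3 p.py 1.8 25 25 20 1
```

```text
time: 2.02
tool_pos: [0.7074, 0.1602, 0.4665]
tool_rot: [3.128, -0.437, 0.336]
contact_force: [0.0, -0.5, -0.7]
opening: 0.0006
t 2.02 tcp [707.4 160.2 466.5] tilt 25.0 tip case [184.3  42.  305.2] F case [-0.11 -0.46 -0.75] open 0.001
q [0.1  0.59 0.99 0.09 1.14 1.32]
target [664.2 132.7 405.3] MOVE [-43.1 -27.5 -61.2] rot [ 0.7  0.2 -0.9] in case x,y,z [-49.5 -12.8 -61.2]
```

```bash
python3 - <<'E'
from h import *
import cv2
a=viewer.read_camera("side")[100:300,200:460];b=viewer.read_camera("scene")[60:260,220:480]
o=np.hstack([cv2.resize(a,None,fx=1.5,fy=1.5),cv2.resize(b,None,fx=1.5,fy=1.5)])
cv2.imwrite("pics/above.png",cv2.convertScaleAbs(o,alpha=1.6,beta=15))
E
```

```text
(no output)
```

View pics/above.png

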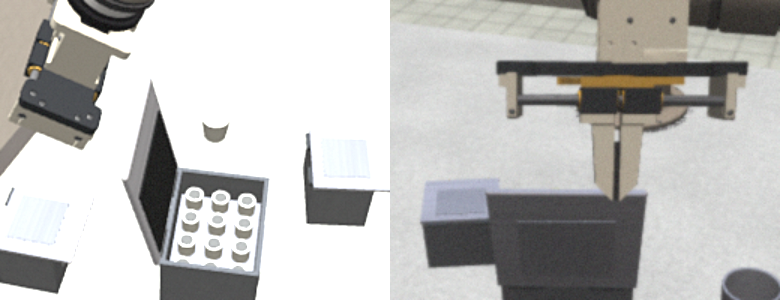

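```bash
python3 -m creep '[[[-10,-10,-20,0,0,-1],[-10,-6,-20,0,0,0],[-10,-5,-20,0,0,0],[-10,-5,-5,0,0,0],[-3,-1,0,0,0,0]]]' ; python3 p.py 1.8 25 25 5 1
```

```text
time: 2.53
tool_pos: [0.6587, 0.1264, 0.4093]
tool_rot: [3.124, -0.449, 0.313]
contact_force: [1.3, -1.2, 0.4]
opening: 0.0006
t 2.53 tcp [658.7 126.4 409.3] tilt 25.7 tip case [129.5  22.4 248.9] F case [ 0.86 -1.56  0.36] open 0.001
q [0.06 0.51 1.29 0.12 0.91 1.27]
target [651.3 128.5 399. ] MOVE [ -7.4   2.2 -10.3] rot [0.6 1.  0.5] in case x,y,z [ -6.4   4.3 -10.3]
```

```bash
python3 -m creep '[[[0,1,-6,0,1,0],[-2,1,-6,0,0,0],[-2,0,-2,0,0,0],[-3,-1,0,0,0,0],[0,0,0,0,0,0]]]' >/dev/null; python3 p.py 1.8 25 25 0 1; python3 -m creep '[[[-2,-0.6,0,0,0,0],[-2,-0.6,0,0,0,0],[-2,-0.6,0,0,0,0]]]'>/dev/null;  python3 p.py 1.8 25 25 0 1;
```

```text
t 2.95 tcp [650.8 125.5 400. ] tilt 25.1 tip case [120.   24.4 238.8] F case [ 0.41  0.57 -0.21] open 0.001
q [0.06 0.5  1.32 0.12 0.89 1.27]
target [647.  127.1 396.8] MOVE [-3.8  1.7 -3.1] rot [0.6 0.3 0.7] in case x,y,z [-3.1  2.7 -3.1]
t 3.2 tcp [645.2 124.  401. ] tilt 25.3 tip case [114.8  24.7 240.1] F case [ 0.24 -1.51  0.76] open 0.001
q [0.05 0.49 1.34 0.12 0.88 1.26]
target [647.  127.1 396.8] MOVE [ 1.8  3.1 -4.1] rot [0.6 0.5 0.7] in case x,y,z [ 2.7  2.4 -4.1]
```

```bash
cat >> p.py <<'E'
from scipy.optimize import brentq
def gapf(q,sd):
    bb=np.array([57.5-147*np.cos(q)+3*np.sin(q),110+147*np.sin(q)+3*np.cos(q)]); nn=np.array([np.cos(np.radians(ac)),np.sin(np.radians(ac))])
    return (bb-np.array([tip@ex,tip[2]]))@nn+sd*13.5
qs=np.linspace(0,1.8,181); g=np.array([gapf(q,side) for q in qs])
print("theta at contact:",[round(float(qs[i]),2) for i in np.where(np.diff(np.sign(g)))[0]])
E
python3 -m creep '[[[-2.5,-0.8,-0.3,0,0,0],[-2.5,-0.8,-0.3,0,0,0],[-2.5,-0.8,-0.3,0,0,0],[-2.5,-0.8,-0.3,0,0,0],[-2.5,-0.8,-0.3,0,0,0]]]'>/dev/null;  python3 p.py 1.6 25 25 0 1
python3 -m creep '[[[-2.5,-0.8,-0.3,0,0,0],[-2.5,-0.8,-0.3,0,0,0],[-2.5,-0.8,-0.3,0,0,0],[-2.5,-0.8,-0.3,0,0,0],[-2.5,-0.8,-0.3,0,0,0]]]'>/dev/null;  python3 p.py 1.6 25 25 0 1
python3 - <<'E'
from h import *
import cv2
a=viewer.read_camera("side")[100:300,200:460];b=viewer.read_camera("scene")[60:260,220:480]
o=np.hstack([cv2.resize(a,None,fx=1.5,fy=1.5),cv2.resize(b,None,fx=1.5,fy=1.5)])
cv2.imwrite("pics/nudge.png",cv2.convertScaleAbs(o,alpha=1.6,beta=15))
E
```

```text
t 3.62 tcp [632.2 120.  402.1] tilt 25.7 tip case [102.4  24.7 241.8] F case [0.74 0.6  1.96] open 0.0
q [0.05 0.46 1.38 0.13 0.86 1.25]
target [619.4 118.2 401.2] MOVE [-12.9  -1.9  -0.9] rot [0.6 0.9 0.6] in case x,y,z [-12.8   2.2  -0.9]
theta at contact: [1.71]
t 4.03 tcp [618.  115.5 400. ] tilt 25.6 tip case [ 87.1  24.8 239.5] F case [ 0.23 -0.86  0.76] open 0.0
q [0.04 0.44 1.43 0.13 0.84 1.24]
target [619.4 118.2 401.2] MOVE [1.4 2.6 1.2] rot [0.6 0.8 0.6] in case x,y,z [2.2 2.1 1.2]
theta at contact: [1.59]
```

View pics/nudge.png

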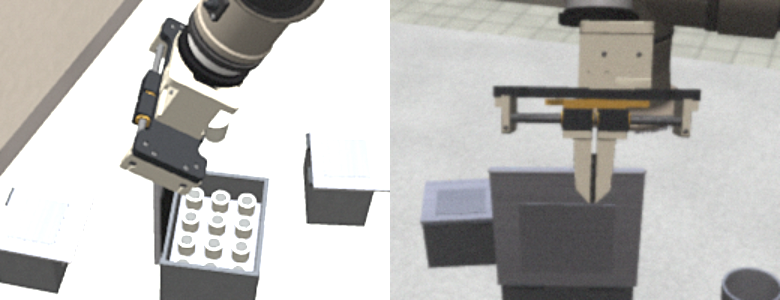

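```bash

python3 -m creep '[[[-2.5,-0.8,0,0,0,0],[-2.5,-0.8,0,0,0,0],[-2.5,-0.8,0,0,0,0],[-2.5,-0.8,0,0,0,0],[-2.5,-0.8,0,0,0,0]]]'>/dev/null;  python3 p.py 1.4 25 25 0 1
python3 -m creep '[[[-2.5,-0.8,0,0,0,0],[-2.5,-0.8,0,0,0,0],[-2.5,-0.8,0,0,0,0],[0,0,0,0,0,0]]]'>/dev/null;  python3 p.py 1.4 25 25 0 1; python3 p.py 1.0 25 25 15 -1
```

```text
t 4.55 tcp [604.4 111.2 398.9] tilt 25.5 tip case [ 72.4  25.  238.3] F case [ 0.21 -1.14  0.31] open 0.001
q [0.03 0.41 1.47 0.14 0.83 1.23]
target [591.5 109.1 399.7] MOVE [-12.8  -2.1   0.8] rot [0.6 0.7 0.6] in case x,y,z [-12.9   2.    0.8]
theta at contact: [1.49]
t 4.88 tcp [595.3 108.3 398.5] tilt 25.4 tip case [ 62.7  25.2 237.7] F case [ 0.62  0.22 -0.64] open 0.001
q [0.03 0.4  1.5  0.14 0.82 1.22]
target [591.5 109.1 399.7] MOVE [-3.8  0.8  1.2] rot [0.6 0.6 0.6] in case x,y,z [-3.4  1.9  1.2]
theta at contact: [1.42]
t 4.88 tcp [595.3 108.3 398.5] tilt 25.4 tip case [ 62.7  25.2 237.7] F case [ 0.62  0.22 -0.64] open 0.001
q [0.03 0.4  1.5  0.14 0.82 1.22]
target [503.1  80.4 361.9] MOVE [-92.2 -27.9 -36.6] rot [0.6 0.6 0.6] in case x,y,z [-96.3   1.9 -36.6]
theta at contact: [1.62]
```

```bash

python3 -m creep '[[[3,1,20,0,0,0],[0,0,28,0,0,0],[-30,-10,5,0,0,0],[-38,-12,0,0,0,0],[-38,-12,0,0,0,0]]]'>/dev/null;  python3 p.py 1.0 25 25 15 -1
python3 - <<'E'
from h import *
import cv2
a=viewer.read_camera("side")[100:300,200:460];b=viewer.read_camera("scene")[60:260,220:480]
o=np.hstack([cv2.resize(a,None,fx=1.5,fy=1.5),cv2.resize(b,None,fx=1.5,fy=1.5)])
cv2.imwrite("pics/fall.png",cv2.convertScaleAbs(o,alpha=1.6,beta=15))
E
```

```text
t 5.3 tcp [494.   75.4 451.2] tilt 25.4 tip case [-43.9  25.3 290.3] F case [ 0.31 -1.72  0.07] open 0.001
q [-0.04  0.16  1.68  0.17  0.89  1.14]
target [503.1  80.4 361.9] MOVE [  9.2   5.  -89.2] rot [0.6 0.6 0.6] in case x,y,z [ 10.3   1.9 -89.2]
theta at contact: [1.1]
```

View pics/fall.png

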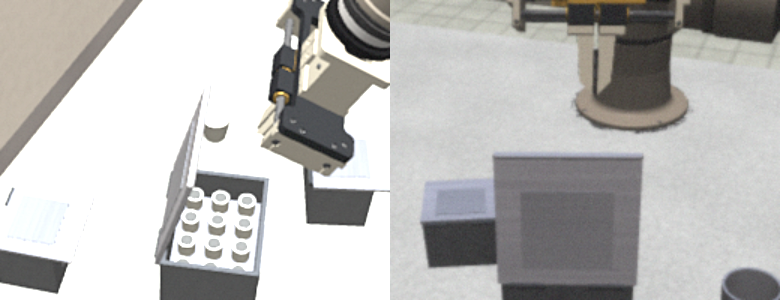

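```bash

python3 -m creep '[[[1,0,-36,0,0,0],[1,0,-36,0,0,0],[1,0.5,-16,0,0,0]]]'>/dev/null;  python3 p.py 1.1 25 25 0 -1
python3 - <<'E'
from h import *
import cv2
a=viewer.read_camera("side")[100:300,200:460];b=viewer.read_camera("scene")[60:260,220:480]
o=np.hstack([cv2.resize(a,None,fx=1.5,fy=1.5),cv2.resize(b,None,fx=1.5,fy=1.5)])
cv2.imwrite("pics/fall2.png",cv2.convertScaleAbs(o,alpha=1.6,beta=15))
E
```

```text
t 5.65 tcp [492.4  75.  366.7] tilt 26.0 tip case [-43.8  24.5 206.7] F case [-0.46  0.71  0.08] open 0.001
q [-0.04  0.24  1.83  0.22  0.65  1.08]
target [528.3  88.6 375.3] MOVE [36.  13.5  8.6] rot [0.6 1.2 0.7] in case x,y,z [38.4  1.8  8.6]
theta at contact: [0.85]
```

View pics/fall2.png

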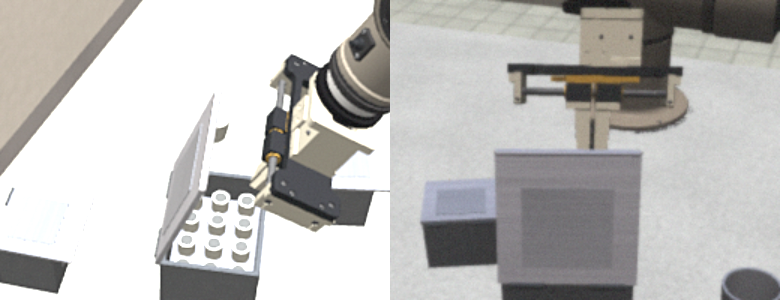

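```bash
cat > th.py <<'E'
import sys
from h import *
u,v=map(float,sys.argv[1:3]); y=float(sys.argv[3]) if len(sys.argv)>3 else -78
yaw=np.radians(18); ex=np.array([np.cos(yaw),np.sin(yaw),0]); ey=np.array([-ex[1],ex[0],0]); C=np.array([.6169,.0858,0])
o,d=ray("side",u,v); t=(y/1000-(o-C)@ey)/(d@ey); p=o+t*d-C; x,z=p@ex*1000,p[2]*1000
print("edge pt",round(x,1),round(z,1),"r",round(np.hypot(57.5-x,z-110),1),"theta",round(np.arctan2(z-110,57.5-x),3))
E
python3 th.py 341.3 163.3
```

```text
edge pt 20.1 237.1 r 132.5 theta 1.285
```

```bash
python3 - <<'E'
from h import *
p,e=tri((290,160.5),(341.3,163.3)); print(p,e)
q=(p-np.array([.6169,.0858,0]))*1000; c,s=np.cos(.314),np.sin(.314)
print(q[0]*c+q[1]*s,-q[0]*s+q[1]*c)
# full-res check of the edge corner
import cv2
E
python3 -c "
import math
for th in (1.1,1.2,1.25,1.3): print(th,57.5-151*math.cos(th)+6*math.sin(th),110+151*math.sin(th)+6*math.cos(th))"
```

```text
[0.6562 0.0219 0.2501] 0.0121
17.64194805914319 -72.91407044376616
1.1 -5.645770174893562 247.2938880978302
1.2 8.376213589825642 252.9120485079112
1.25 15.580230994447945 255.18861169706514
1.3 22.88902599019047 257.1022789697437
```

```bash

python3 -m creep '[[[10,3.5,2,0,0,0],[10,3.5,2,0,0,0],[9,3,2,0,0,0],[4,1,1,0,0,0]]]'>/dev/null;  python3 p.py 1.1 25 25 0 -1
python3 - <<'E'
from h import *
import cv2
a=viewer.read_camera("side")[100:300,200:460];b=viewer.read_camera("scene")[60:260,220:480]
o=np.hstack([cv2.resize(a,None,fx=1.5,fy=1.5),cv2.resize(b,None,fx=1.5,fy=1.5)])
cv2.imwrite("pics/fall3.png",cv2.convertScaleAbs(o,alpha=1.6,beta=15))
E
```

```text
t 6.08 tcp [528.3  86.6 378. ] tilt 26.0 tip case [ -6.1  24.6 218. ] F case [-1.55  0.56 -0.49] open 0.001
q [-0.01  0.29  1.72  0.19  0.7   1.13]
target [528.3  88.6 375.3] MOVE [ 0.   1.9 -2.6] rot [0.6 1.2 0.7] in case x,y,z [ 0.6  1.8 -2.6]
theta at contact: [1.12]
```

View pics/fall3.png

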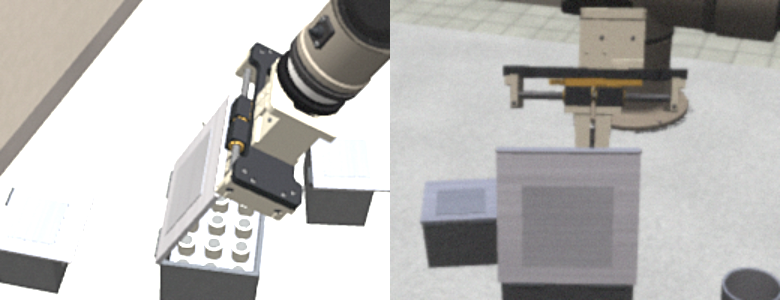

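```bash
for k in "1.02 26" "0.94 27" "0.86 28" "0.78 29"; do set -- $k; python3 p.py $1 $2 25 0 -1 28| grep MOVE; done
```

```text
target [516.9  82.7 368.4] MOVE [-11.   -3.7  -9.3] rot [0.9 0.3 0.7] in case x,y,z [-11.6  -0.2  -9.3]
target [505.3  79.  360.7] MOVE [-22.6  -7.5 -17. ] rot [ 1.2 -0.7  0.7] in case x,y,z [-23.8  -0.2 -17. ]
target [494.2  75.4 352.1] MOVE [-33.6 -11.1 -25.6] rot [ 1.5 -1.6  0.8] in case x,y,z [-35.4  -0.2 -25.6]
target [483.8  72.  342.8] MOVE [-44.1 -14.5 -34.9] rot [ 1.8 -2.6  0.8] in case x,y,z [-46.4  -0.2 -34.9]
```

```bash

python3 -m creep '[[[-2.2,-0.7,-1.8,0,0,0],[-2.2,-0.7,-1.8,0,0,0],[-2.2,-0.7,-1.7,0,0,0],[-2.2,-0.7,-1.7,0,0,0],[-2.2,-0.7,-1.7,0,0,0]]]'>/dev/null;  python3 p.py 1.02 26 25 0 -1 28
python3 -m creep '[[[-2.3,-0.75,-1.6,0.1,-0.2,0],[-2.3,-0.75,-1.6,0.1,-0.2,0],[-2.3,-0.75,-1.6,0.1,-0.2,0],[-2.3,-0.75,-1.6,0.1,-0.2,0],[-2.3,-0.75,-1.6,0.1,-0.2,0]]]'>/dev/null;  python3 p.py 0.86 28 25 0 -1 28
```

```text
t 6.6 tcp [514.9  82.4 369.6] tilt 26.1 tip case [-19.9  24.5 209.8] F case [-0.93  0.53  0.84] open 0.001
q [-0.02  0.27  1.77  0.2   0.67  1.11]
target [516.9  82.7 368.4] MOVE [ 2.   0.3 -1.2] rot [0.9 0.4 0.7] in case x,y,z [ 2.  -0.3 -1.2]
theta at contact: [1.01]
t 7.02 tcp [501.4  77.9 360.3] tilt 27.2 tip case [-30.9  24.9 202. ] F case [-0.17 -0.36 -0.1 ] open 0.001
q [-0.04  0.26  1.83  0.24  0.62  1.06]
target [494.2  75.4 352.1] MOVE [-7.2 -2.5 -8.2] rot [ 1.  -0.5  0.8] in case x,y,z [-7.6 -0.2 -8.2]
theta at contact: [0.91]
```

```bash
python3 - <<'E'
from h import *
import cv2
a=viewer.read_camera("side")[120:300,270:430];b=viewer.read_camera("scene")[60:260,220:480]
o=np.zeros((540,800,3),np.uint8);o[:,:480]=cv2.resize(a,None,fx=3,fy=3);c=cv2.resize(b,(320,246));o[:246,480:]=c
cv2.imwrite("pics/carry.png",cv2.convertScaleAbs(o,alpha=1.6,beta=15))
E
```

```text
(no output)
```

View pics/carry.png

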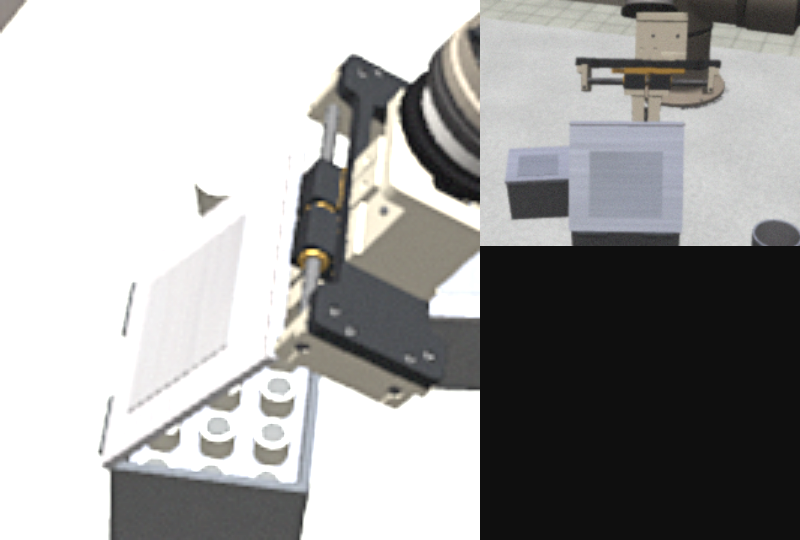

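```bash
python3 th.py 361.7 239 78;  for k in "0.86 28.5" "0.78 30" "0.7 31.5" "0.62 33" ; do set -- $k; python3 p.py $1 $2 25 0 -1 28| grep MOVE; done
```

```text
edge pt -30.2 231.2 r 149.6 theta 0.944
target [493.2  75.  351.4] MOVE [-8.  -2.8 -8.7] rot [ 1.1 -1.1  0.8] in case x,y,z [-8.5 -0.2 -8.7]
target [481.7  71.3 341.3] MOVE [-19.5  -6.6 -18.8] rot [ 1.6 -2.5  0.8] in case x,y,z [-20.6  -0.2 -18.8]
target [470.9  67.8 330.4] MOVE [-30.3 -10.1 -29.7] rot [ 2.1 -3.9  0.8] in case x,y,z [-31.9  -0.2 -29.7]
target [460.8  64.5 318.8] MOVE [-40.4 -13.4 -41.3] rot [ 2.5 -5.4  0.8] in case x,y,z [-42.5  -0.2 -41.3]
```

```bash

python3 -m creep '[[[-2.1,-0.7,-2,0.1,-0.2,0.1],[-2.1,-0.7,-2,0.1,-0.3,0.1],[-2.1,-0.7,-2,0.1,-0.3,0],[-2.1,-0.7,-2,0.1,-0.3,0],[-2.1,-0.7,-2.1,0.1,-0.3,0]]]'>/dev/null;  python3 p.py 0.78 30 25 0 -1 28
python3 -m creep '[[[-2,-0.7,-2.2,0.1,-0.3,0],[-2,-0.7,-2.2,0.1,-0.3,0],[-2,-0.7,-2.2,0.1,-0.3,0],[-2,-0.7,-2.2,0.1,-0.3,0],[-2,-0.7,-2.2,0.1,-0.3,0]]]'>/dev/null;  python3 p.py 0.7 31.5 25 0 -1 28
```

```text
t 7.53 tcp [490.2  74.2 349.7] tilt 28.8 tip case [-38.2  25.3 193.8] F case [-1.07  0.41  0.37] open 0.001
q [-0.05  0.25  1.88  0.3   0.55  0.99]
target [481.7  71.3 341.3] MOVE [-8.6 -2.9 -8.5] rot [ 1.1 -0.9  0.6] in case x,y,z [-9.  -0.1 -8.5]
theta at contact: [0.84]
t 7.95 tcp [478.8  70.3 337.4] tilt 30.6 tip case [-45.6  25.1 184.1] F case [-0.64 -0.14  0.36] open 0.0
q [-0.06  0.24  1.94  0.38  0.48  0.9 ]
target [470.9  67.8 330.4] MOVE [-8.  -2.5 -7. ] rot [ 1.  -0.7  0.6] in case x,y,z [-8.4  0.  -7. ]
theta at contact: [0.75]
```

```bash
cat > k.py <<'E'
from h import *
from scipy.optimize import least_squares
D=np.array([ # tcp, q2,q3,q1,q5 , tilt(deg), from the log
[196.6,-486.7,404.1,.3427,1.525,-1.333,1.275,0],[253.3,-291.5,442.8,.05,1.79,-1.05,1.31,-.1],[528.8,9.1,494.7,.21,1.48,-.17,1.16,19.7],
[707.4,160.2,466.5,.59,.99,.10,1.14,25],[658.7,126.4,409.3,.51,1.29,.06,.91,25.7],[618,115.5,400,.44,1.43,.04,.84,25.6],
[494,75.4,451.2,.16,1.68,-.04,.89,25.4],[492.4,75,366.7,.24,1.83,-.04,.65,26],[528.3,86.6,378,.29,1.72,-.01,.70,26],
[501.4,77.9,360.3,.26,1.83,-.04,.62,27.2],[478.8,70.3,337.4,.24,1.94,-.06,.48,30.6]])
ex=np.array([np.cos(.314),np.sin(.314),0])
def tz(a): a=np.radians(a); return np.sin(a)*ex+np.array([0,0,-np.cos(a)])
def wc(tcp,a,d6): w=tcp-d6*tz(a); return np.hypot(w[0],w[1]),w[2],w
def res(p):
    d6,h,a1,L1,L2,c,o=p; r=[]
    for x in D:
        R,Z,w=wc(x[:3],x[7],d6); s=x[3]+x[4]+c
        r+=[a1+L1*np.sin(x[3]+o)+L2*np.sin(s)-R,h+L1*np.cos(x[3]+o)+L2*np.cos(s)-Z]
    return r
f=least_squares(res,[90,180,0,400,400,0,0]); p=f.x; print(p.round(2),"rms",np.sqrt(np.mean(f.fun**2)).round(1))
d6,h,a1,L1,L2,c,o=p
def q5(tcp,a,verbose=0):
    R,Z,w=wc(tcp,a,d6); x,z=R-a1,Z-h; D2=np.hypot(x,z)
    k=(D2**2-L1**2-L2**2)/(2*L1*L2); e=np.arccos(np.clip(k,-1,1)); t1=np.arctan2(x,z)-np.arctan2(L2*np.sin(e),L1+L2*np.cos(e))
    s=t1+e-c; s0=s  # q2+q3 ; assume forearm axis such that tool pitch = q2+q3+q5
    az=np.arctan2(w[1],w[0]); fa=np.array([np.sin(s0)*np.cos(az),np.sin(s0)*np.sin(az),np.cos(s0)])
    return np.arccos(fa@tz(a)),t1-o,e+o-c
if __name__=="__main__":
    for x in D: print(x[6],np.round(q5(x[:3],x[7]),2),x[3:5])
    print("final")
    for th in(.6,.3,0):
      for a in(15,20,25,30,35):
        r=np.radians(a);n=np.array([np.cos(r),np.sin(r)]);t=np.array([np.sin(r),-np.cos(r)])
        b=np.array([57.5-147*np.cos(th)+3*np.sin(th),110+147*np.sin(th)+3*np.cos(th)])
        P=b-13.5*n-153*t; T=np.array([616.9,85.8,0])+P[0]*ex+28*np.array([-ex[1],ex[0],0])+[0,0,P[1]]
        print(th,a,T.round(0),np.round(q5(T,a),2))
E
python3 k.py
```

```text
[ 1.4121e+02  2.2817e+02  8.5400e+00  4.9998e+02  3.8119e+02  1.2000e-01
 -0.0000e+00] rms 0.9
1.275 [1.27 0.34 1.53] [0.3427 1.525 ]
1.31 [1.3  0.05 1.79] [0.05 1.79]
1.16 [1.13 0.21 1.48] [0.21 1.48]
1.14 [1.13 0.59 0.99] [0.59 0.99]
0.91 [0.9  0.51 1.29] [0.51 1.29]
0.84 [0.83 0.44 1.43] [0.44 1.43]
0.89 [0.87 0.16 1.68] [0.16 1.68]
0.65 [0.63 0.24 1.83] [0.24 1.83]
0.7 [0.68 0.29 1.72] [0.29 1.72]
0.62 [0.59 0.26 1.83] [0.26 1.83]
0.48 [0.44 0.24 1.94] [0.24 1.94]
final
0.6 15 [499.  77. 340.] [0.79 0.32 1.78]
0.6 20 [487.  73. 335.] [0.66 0.29 1.85]
0.6 25 [476.  69. 328.] [0.53 0.26 1.92]
0.6 30 [465.  66. 321.] [0.4  0.25 1.99]
0.6 35 [455.  63. 313.] [0.27 0.24 2.06]
0.3 15 [480.  71. 301.] [0.67 0.34 1.88]
0.3 20 [468.  67. 295.] [0.54 0.31 1.95]
0.3 25 [457.  63. 289.] [0.41 0.3  2.02]
0.3 30 [446.  60. 282.] [0.28 0.29 2.09]
0.3 35 [436.  57. 274.] [0.16 0.29 2.15]
0 15 [473.  69. 257.] [0.54 0.4  1.94]
0 20 [461.  65. 252.] [0.41 0.38 2.01]
0 25 [450.  61. 246.] [0.28 0.37 2.08]
0 30 [439.  58. 239.] [0.15 0.37 2.15]
0 35 [429.  54. 231.] [0.14 0.38 2.21]
```

```bash
for k in "0.7 29.5" "0.6 28" "0.5 26.5" "0.4 25" ; do set -- $k; python3 p.py $1 $2 25 0 -1 28| grep MOVE; done
```

```text
target [475.   69.1 333.5] MOVE [-3.8 -1.2 -3.9] rot [0.3 1.2 0.6] in case x,y,z [-4.   0.  -3.9]
target [469.5  67.4 324.2] MOVE [ -9.3  -3.  -13.2] rot [-0.1  2.6  0.6] in case x,y,z [ -9.8   0.  -13.2]
target [465.2  65.9 314. ] MOVE [-13.6  -4.4 -23.4] rot [-0.6  4.1  0.6] in case x,y,z [-14.3   0.  -23.4]
target [462.1  65.  303. ] MOVE [-16.7  -5.4 -34.4] rot [-1.   5.5  0.6] in case x,y,z [-17.5   0.  -34.4]
```

```bash

python3 -m creep '[[[-0.9,-0.3,-1.3,0,0.25,0.1],[-0.9,-0.3,-1.3,0,0.25,0.1],[-0.9,-0.3,-1.3,0,0.25,0.1],[-0.9,-0.3,-1.3,0,0.25,0],[-0.9,-0.3,-1.3,0,0.25,0]]]'>/dev/null;  python3 p.py 0.67 29 25 0 -1 28
python3 -m creep '[[[-0.9,-0.3,-1.4,0,0.25,0.1],[-0.9,-0.3,-1.4,0,0.25,0.1],[-0.9,-0.3,-1.4,0,0.25,0.1],[-0.9,-0.3,-1.4,0,0.25,0],[-0.9,-0.3,-1.4,0,0.25,0]]]'>/dev/null;  python3 p.py 0.6 28 25 0 -1 28
```

```text
t 8.37 tcp [473.8  68.3 329.9] tilt 29.3 tip case [-54.5  26.3 174.6] F case [ 0.22  0.19 -1.09] open 0.0
q [-0.07  0.25  1.95  0.39  0.49  0.89]
target [473.3  68.6 330.9] MOVE [-0.4  0.3  1. ] rot [0.2 0.4 0.3] in case x,y,z [-0.3  0.4  1. ]
theta at contact: [0.67]
t 8.78 tcp [469.   66.7 322.2] tilt 28.0 tip case [-63.1  27.9 165. ] F case [-0.66 -0.41 -0.06] open 0.0
q [-0.07  0.26  1.97  0.39  0.5   0.88]
target [469.5  67.4 324.2] MOVE [0.5 0.7 2.1] rot [-0.1 -0.1 -0.1] in case x,y,z [0.6 0.5 2.1]
theta at contact: [0.58]
```

```bash

python3 -m creep '[[[-0.7,-0.15,-1.6,-0.1,0.3,0],[-0.7,-0.15,-1.6,-0.1,0.3,0],[-0.7,-0.15,-1.6,-0.1,0.3,0],[-0.7,-0.15,-1.6,-0.1,0.3,0],[-0.7,-0.15,-1.6,-0.1,0.3,0]]]'>/dev/null;  python3 p.py 0.5 26.5 25 0 -1 28
python3 -m creep '[[[-0.6,-0.2,-1.8,-0.1,0.3,0],[-0.6,-0.2,-1.8,-0.1,0.3,0],[-0.6,-0.2,-1.8,-0.1,0.3,0],[-0.6,-0.2,-1.8,-0.1,0.3,0],[-0.6,-0.2,-1.8,-0.1,0.3,0]]]'>/dev/null;  python3 p.py 0.4 25 25 0 -1 28
for k in "0.3 23.5" "0.2 22.5" "0.1 22" "0 22" ; do set -- $k; python3 p.py $1 $2 25 0 -1 28| grep MOVE; done
```

```text
t 9.2 tcp [465.1  65.9 313.2] tilt 26.2 tip case [-71.9  28.5 153.5] F case [-1.04  0.07 -1.42] open 0.001
q [-0.07  0.27  1.97  0.36  0.5   0.9 ]
target [465.2  65.9 314. ] MOVE [0.1 0.  0.8] rot [-0.  -0.3 -0.1] in case x,y,z [ 0.1 -0.   0.8]
theta at contact: [0.48]
t 9.62 tcp [461.7  65.  303.2] tilt 24.4 tip case [-80.5  28.6 141.1] F case [-0.42 -0.59 -1.26] open 0.001
q [-0.07  0.28  1.98  0.34  0.5   0.92]
target [462.1  65.  303. ] MOVE [ 0.5 -0.  -0.2] rot [ 0.  -0.6 -0.1] in case x,y,z [ 0.4 -0.2 -0.2]
theta at contact: [0.38]
target [460.4  64.4 291.2] MOVE [ -1.2  -0.6 -11.9] rot [-0.4  0.8 -0.1] in case x,y,z [ -1.4  -0.2 -11.9]
target [458.9  63.9 278.3] MOVE [ -2.7  -1.1 -24.9] rot [-0.7  1.8 -0.1] in case x,y,z [ -2.9  -0.2 -24.9]
target [457.7  63.5 264.5] MOVE [ -4.   -1.5 -38.7] rot [-0.9  2.3 -0.1] in case x,y,z [ -4.2  -0.2 -38.7]
target [456.7  63.2 249.8] MOVE [ -5.   -1.8 -53.4] rot [-0.9  2.3 -0.1] in case x,y,z [ -5.3  -0.2 -53.4]
```

```bash
python3 - <<'E'
from h import *
import cv2
a=viewer.read_camera("side")[170:320,290:420]
cv2.imwrite("pics/carry2.png",cv2.convertScaleAbs(cv2.resize(a,None,fx=4,fy=4,interpolation=cv2.INTER_CUBIC),alpha=1.4,beta=10))
E
```

```text
(no output)
```

View pics/carry2.png

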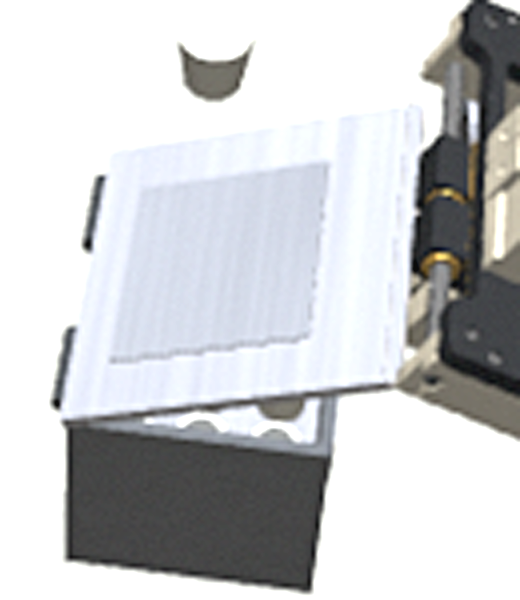

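```bash
python3 th.py 390 266 78; python3 th.py 390 267 75
```

```text
edge pt -80.6 170.8 r 150.9 theta 0.415
edge pt -81.1 164.2 r 148.8 theta 0.373
```

```bash

python3 -m creep '[[[-0.2,-0.1,-1.7,-0.1,0.1,0],[-0.2,-0.1,-1.7,-0.1,0.1,0],[-0.2,-0.1,-1.7,-0.1,0.1,0],[-0.2,-0.1,-1.7,-0.1,0.1,0],[-0.2,-0.1,-1.7,-0.1,0.1,0]]]'>/dev/null;  python3 p.py 0.3 23.5 25 0 -1 28
python3 -m creep '[[[-0.2,-0.1,-1.7,-0.1,0.1,0],[-0.2,-0.1,-1.7,-0.1,0.1,0],[-0.2,-0.1,-1.7,-0.1,0.1,0],[-0.2,-0.1,-1.7,-0.1,0.1,0],[-0.2,-0.1,-1.7,-0.1,0.1,0]]]'>/dev/null;  python3 p.py 0.2 22.5 25 0 -1 28
```

```text
t 10.08 tcp [459.5  64.8 293.1] tilt 23.5 tip case [-85.1  28.5 129.9] F case [-0.7   1.4  -0.78] open 0.001
q [-0.07  0.3   2.    0.32  0.49  0.92]
target [460.4  64.4 291.2] MOVE [ 0.9 -0.4 -1.9] rot [ 0.1  0.1 -0.1] in case x,y,z [ 0.7 -0.6 -1.9]
theta at contact: [0.3]
t 10.5 tcp [458.3  64.4 283.5] tilt 22.8 tip case [-88.5  27.6 119.4] F case [-0.76  0.29 -1.01] open 0.0
q [-0.07  0.31  2.01  0.31  0.47  0.93]
target [458.9  63.9 278.3] MOVE [ 0.6 -0.5 -5.2] rot [ 0.3  0.4 -0.1] in case x,y,z [ 0.5 -0.7 -5.2]
theta at contact: [0.22]
```

```bash

python3 -m creep '[[[-0.1,-0.1,-1.6,0,0.1,0],[-0.1,-0.1,-1.6,0,0.1,0],[-0.1,-0.1,-1.6,0,0.1,0],[-0.1,-0.1,-1.6,0,0.1,0],[-0.1,-0.1,-1.6,0,0.1,0]]]'>/dev/null;  python3 p.py 0.1 22 25 0 -1 28
python3 -m creep '[[[0,0,-1.4,0,0,0],[0,0,-1.4,0,0,0],[0,0,-1.4,0,0,0],[0,0,-1.3,0,0,0],[0,0,-1.2,0,0,0]]]'>/dev/null;  python3 p.py 0.1 22 25 0 -1 28
python3 -m creep '[[[0,0,-1,0,0,0],[0,0,-1,0,0,0],[0,0,-1,0,0,0],[0,0,-1,0,0,0],[0,0,-1,0,0,0]]]'>/dev/null;  python3 p.py 0.05 22 25 0 -1 28
```

```text
t 10.92 tcp [457.7  63.8 274.5] tilt 22.3 tip case [-90.7  27.6 109.8] F case [-1.09  1.47 -0.65] open 0.0
q [-0.07  0.33  2.01  0.32  0.46  0.92]
target [457.7  63.5 264.5] MOVE [ -0.   -0.3 -10.1] rot [ 0.2  0.3 -0.1] in case x,y,z [ -0.1  -0.3 -10.1]
theta at contact: [0.16]
t 11.33 tcp [457.   63.5 266.5] tilt 22.1 tip case [-92.   27.7 101.6] F case [-3.8  -0.03 -1.91] open 0.0
q [-0.07  0.34  2.02  0.33  0.44  0.9 ]
target [457.7  63.5 264.5] MOVE [ 0.7  0.  -2. ] rot [ 0.2  0.2 -0.1] in case x,y,z [ 0.7 -0.2 -2. ]
theta at contact: [0.1]
t 11.75 tcp [456.6  63.4 260.6] tilt 22.0 tip case [-92.6  27.8  95.6] F case [-3.61 -0.65 -0.98] open 0.001
q [-0.07  0.35  2.03  0.35  0.42  0.89]
target [457.   63.3 257.1] MOVE [ 0.4 -0.1 -3.4] rot [ 0.2  0.1 -0.1] in case x,y,z [ 0.4 -0.2 -3.4]
theta at contact: [0.06]
```

```bash

for i in 1; do python3 -m creep '[[[0,0,-0.8,0,0,0],[0,0,-0.8,0,0,0],[0,0,-0.8,0,0,0],[0,0,-0.8,0,0,0],[0,0,-0.8,0,0,0]]]'>/dev/null;  python3 p.py 0.0 22 25 0 -1 28
python3 -m creep '[[[0,0,-0.7,0,0,0],[0,0,-0.7,0,0,0],[0,0,-0.7,0,0,0],[0,0,-0.7,0,0,0],[0,0,-0.7,0,0,0]]]'>/dev/null;  python3 p.py 0.0 22 25 0 -1 28;done
python3 - <<'E'
from h import *
import cv2
a=viewer.read_camera("side")[170:320,290:420]
cv2.imwrite("pics/carry3.png",cv2.convertScaleAbs(cv2.resize(a,None,fx=4,fy=4,interpolation=cv2.INTER_CUBIC),alpha=1.4,beta=10))
E
```

```text
t 12.17 tcp [456.4  63.3 256. ] tilt 22.0 tip case [-92.9  27.7  90.9] F case [-5.08 -1.14 -0.38] open 0.001
q [-0.07  0.36  2.04  0.36  0.41  0.88]
target [456.7  63.2 249.8] MOVE [ 0.3 -0.1 -6.2] rot [ 0.2  0.1 -0.1] in case x,y,z [ 0.3 -0.2 -6.2]
theta at contact: [0.03]
t 12.58 tcp [456.3  63.2 251.9] tilt 22.0 tip case [-93.1  27.7  86.9] F case [-3.76 -0.78 -0.65] open 0.0
q [-0.07  0.37  2.04  0.37  0.4   0.87]
target [456.7  63.2 249.8] MOVE [ 0.4 -0.  -2.1] rot [ 0.2  0.  -0.1] in case x,y,z [ 0.4 -0.1 -2.1]
theta at contact: [0.0]
```

View pics/carry3.png

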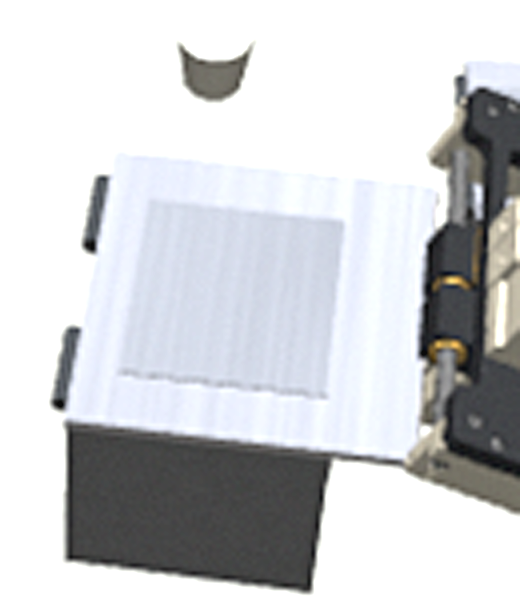

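```bash
python3 th.py 393.8 285 78; 
python3 -m creep '[[[0,0,-0.7,0,0,0],[0,0,-0.7,0,0,0],[0,0,-0.7,0,0,0],[0,0,-0.7,0,0,0],[0,0,-0.7,0,0,0]]]'>/dev/null;  python3 p.py 0.0 22 25 0 -1 28
python3 -m creep '[[[0,0,-0.7,0,0,0],[0,0,-0.7,0,0,0],[0,0,-0.7,0,0,0],[0,0,-0.7,0,0,0],[0,0,-0.7,0,0,0]]]'>/dev/null;  python3 p.py 0.0 22 25 0 -1 28
```

```text
edge pt -92.4 119.4 r 150.2 theta 0.063
t 13.05 tcp [456.5  63.3 248.5] tilt 22.0 tip case [-92.7  27.6  83.5] F case [-3.36 -0.07  0.62] open 0.0
q [-0.07  0.38  2.04  0.38  0.39  0.86]
target [456.7  63.2 249.8] MOVE [ 0.2 -0.1  1.3] rot [ 0.2  0.1 -0.1] in case x,y,z [ 0.1 -0.1  1.3]
theta at contact: []
t 13.47 tcp [457.3  63.4 245.4] tilt 22.2 tip case [-91.5  27.3  80.6] F case [-3.17  0.26  0.95] open 0.0
q [-0.07  0.38  2.05  0.39  0.38  0.85]
target [456.7  63.2 249.8] MOVE [-0.6 -0.2  4.4] rot [ 0.2  0.3 -0.1] in case x,y,z [-0.6  0.   4.4]
theta at contact: []
```

```bash
cat > d.py <<'E'
from h import *
import cv2,sys,os
a=np.mean([viewer.read_camera("side").astype(float) for _ in range(3)],0).mean(2)
if os.path.exists("prev.npy"):
    b=np.load("prev.npy"); w=np.hanning(56)[:,None]*np.hanning(86)[None]
    r=np.s_[212:268,312:398]; s,_=cv2.phaseCorrelate(b[r],a[r],w); print("panel shift px",np.round(s,2),"absdiff",np.abs(a[r]-b[r]).mean().round(2))
    r=np.s_[270:292,372:392]; print("edge columns: dark/bright row", [round(float(np.argmin(np.diff(cv2.GaussianBlur(x,(1,5),0)[260:296,c]))+260),1) for x in (b,a) for c in (378,384,388)])
np.save("prev.npy",a)
E
python3 d.py
python3 -m creep '[[[-0.2,0,-0.7,0,0,0],[-0.2,0,-0.7,0,0,0],[-0.2,0,-0.7,0,0,0],[-0.2,0,-0.7,0,0,0],[-0.2,0,-0.7,0,0,0]]]'>/dev/null;  python3 p.py 0.0 22 25 0 -1 28; python3 d.py
```

```text
t 14.03 tcp [457.7  63.2 242.5] tilt 22.5 tip case [-90.4  26.7  78. ] F case [0.01 0.2  0.61] open 0.0
q [-0.07  0.39  2.05  0.4   0.36  0.83]
target [456.7  63.2 249.8] MOVE [-1.  -0.   7.3] rot [ 0.2  0.6 -0.1] in case x,y,z [-0.9  0.3  7.3]
theta at contact: []
panel shift px [-0.03 -0.03] absdiff 1.31
edge columns: dark/bright row [283.0, 283.0, 284.0, 283.0, 283.0, 284.0]
```

```bash
python3 - <<'E'
from h import *
import cv2
m=viewer.camera_model("side");P=np.linalg.inv(np.array(m["pose"]))
ex=np.array([np.cos(.314),np.sin(.314),0]);ey=np.array([-ex[1],ex[0],0])
def pr(x,y,z):
    p=np.array([616.9,85.8,0])+x*ex+y*ey+[0,0,z]; c=P[:3,:3]@(p/1000)+P[:3,3]
    return np.round([m["cx"]+m["fx"]*c[0]/-c[2], m["cy"]-m["fy"]*c[1]/-c[2]],1)
for th in(0,.03,.06): print(th,[pr(57.5-r*np.cos(th)-h*0,78,110+r*np.sin(th)+h) for r,h in((151,6),(151,0),(130,0))],"far",pr(57.5-151*np.cos(th),-78,116+151*np.sin(th)))
print("rim front near",pr(-57.5,75,110))
a=np.load("prev.npy")[180:310,290:420]
cv2.imwrite("pics/shut.png",cv2.convertScaleAbs(cv2.resize(a,None,fx=4.5,fy=4.5,interpolation=cv2.INTER_CUBIC),alpha=1.1))
E
```

```text
0 [array([394.2, 286.2]), array([393.8, 288.3]), array([381.5, 286.7])] far [399.4 217.3]
0.03 [array([394.4, 284.7]), array([394.1, 286.7]), array([381.6, 285.4])] far [399.7 215.7]
0.06 [array([394.6, 283.1]), array([394.2, 285.2]), array([381.8, 284.1])] far [399.8 214.1]
rim front near [372.8 284.2]
```

```bash
python3 - <<'E'
import numpy as np
a=np.load("prev.npy")
print(a[268:294,366:398:3].round().astype(int))
E
```

```text
[[138 135 171 168 172 178 174 170 174 171  93]
 [135 140 174 168 171 178 173 171 174 173  87]
 [170 179 173 168 170 178 174 170 175 173  87]
 [166 176 171 169 171 178 173 171 175 174  77]
 [165 175 171 169 170 178 173 170 174 172  42]
 [166 175 170 170 170 177 175 170 174 174  48]
 [166 175 170 170 169 178 173 170 173 177  55]
 [165 176 171 171 169 177 173 170 173 179  60]
 [167 177 170 171 170 177 174 170 172 179  62]
 [166 175 170 171 169 177 173 171 172 178  68]
 [167 176 169 172 171 177 173 170 172 178  78]
 [167 175 170 172 170 176 173 169 173 176 122]
 [168 175 170 172 170 175 172 170 172 173 147]
 [175 180 173 173 171 176 172 170 172 167 125]
 [147 160 166 179 175 177 172 171 172 153 126]
 [ 55  94 121 151 158 178 177 174 173 131 125]
 [ 58  58  53  58  93 139 151 168 176 126 125]
 [ 38  46  59 110  70  50  64 121 145 121 119]
 [ 43  41  80 183 156 147 111  61  85  94  93]
 [ 42  42 116 201 209 211 183 147 113  72  62]
 [ 41  41 139 197 202 194 195 205 128  72  37]
 [ 41  41 152 197 197 186 195 198  87  72  89]
 [ 41  39 175 196 195 187 200 194  69  68 124]
 [ 42  39 184 196 199 189 202 195 138  64  79]
 [ 41  38 192 195 197 191 203 192 197 142  59]
 [ 43  37 199 196 193 195 198 193 199 205 132]]
```

```bash

python3 -m creep '[[[-1,-0.3,0,-0.3,0.95,0],[-1,-0.3,0,-0.6,1.9,0],[-2,-0.6,0,-1,3,0],[-3,-1,0,-1,3,0],[-3,-1,0,-1,3,0]]]'>/dev/null;  python3 p.py 0.0 22 25 0 -1 28; python3 d.py
```

```text
t 14.6 tcp [447.7  59.5 242.9] tilt 9.6 tip case [-139.3   25.6   67.4] F case [ 0.31 -0.19  0.18] open 0.001
q [-0.05  0.4   1.99  0.09  0.6   1.13]
target [456.7  63.2 249.8] MOVE [9.  3.7 6.9] rot [  4.4 -11.6   0. ] in case x,y,z [9.7 0.7 6.9]
theta at contact: []
panel shift px [0.02 0.04] absdiff 4.8
edge columns: dark/bright row [283.0, 283.0, 284.0, 283.0, 283.0, 284.0]
```

```bash

python3 -m creep '[[[-12,-4,5,0,0,0],[-12,-4,15,0,0,0],[-8,-3,30,0,0,0],[0,0,35,0,0,0],[0,0,35,0,0,0]]]'>/dev/null; python3 -m creep '[[[0,0,35,0,0,0],[0,0,20,0,0,0],[0,0,0,0,0,0],[0,0,0,0,0,0]]]'; python3 d.py
python3 - <<'E'
from h import *
import cv2
a=viewer.read_camera("side")[120:420,190:480];b=viewer.read_camera("scene")[140:400,180:500]
o=np.zeros((414,800,3),np.uint8);o[:,:400]=cv2.resize(a,(400,414));o[:325,400:]=cv2.resize(b,(400,325))
cv2.imwrite("pics/final.png",cv2.convertScaleAbs(o,alpha=1.4,beta=10))
E
```

```text
time: 15.5
tool_pos: [0.4131, 0.0495, 0.4246]
tool_rot: [3.137, -0.191, 0.32]
contact_force: [-0.7, 0.1, 0.0]
opening: 0.0007
panel shift px [ 0.01 -0.02] absdiff 0.94
edge columns: dark/bright row [283.0, 283.0, 284.0, 283.0, 283.0, 284.0]
```

View pics/final.png

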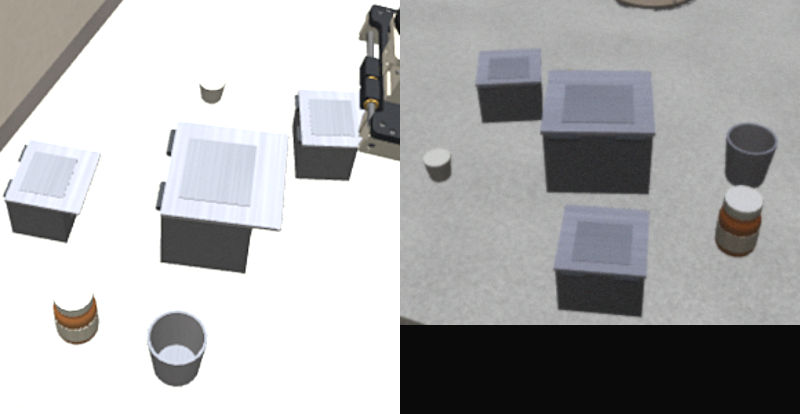

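The picture shows the cover flat on the case (side crop, lid at about 165–288, 125–228). The hand is clear, and the jar, beaker and crucible are standing where they were.

```bash
python3 -c "
from cell import robot
print(robot.hand_in())"
```

```text
the job is handed in; nothing more can be done
None
```

The cover is shut and the job was handed in at about 15.7 s of the 53 s allowed. I nudged the cover from behind at about 30 mm/s to 1.42 rad and let it fall on its own. I caught it on the closed fingers at about 1.1 rad, carried it down, and slowed to about 9 mm/s for the last few millimetres.

**What the last checks showed**
- **Shut:** The lid's edge runs parallel to the rim in the side view. It lies within about 0.01 rad of the position predicted for fully shut, which is as fine as the pictures resolve.
- **Not resting on the fingers:** The lid did not shift in the picture (under 0.1 px) over the last 3 mm of lowering or when the hand left. The force on the tool had gone to about zero before the hand left.
- **Surroundings:** By eye, the jar, beaker and crucible stand where they were. I did not measure them again.

**What disagreed or went differently**
- **Steeper fingers:** I had planned to finish with the fingers tilted about 40° from vertical. Joint 5 was nearing its lower limit, so I finished at 22°.
- **Late angle reading:** One single-view estimate just before the lid closed read 0.06 rad, against 0.00 predicted from the finger position. That reading was of the lid's top corner, about 0.04 rad above the hinge angle. I lowered the hand about 9 mm further before withdrawing it.
- **Gentleness:** I had no direct reading of the lid's speed at touchdown. I judge there was no bang from the slow lowering and the 3–5 N contact force on the fingers.

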